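Spin the sole press down onto a shoe and catch the handwheel

ROBOT

A 6-joint arm with a two-finger parallel gripper is mounted at the origin on the work surface. World frame = base frame: x ahead of the robot, y to its left, z up, the work surface at z = 0. Lengths are in m, angles in rad, forces in N, time in s.
With the tool pointing down it reaches from about 0.4 to 0.825 m from the base axis. Payload 7 kg.
Tool frame: the origin (TCP) lies between the finger pads, 19 mm behind the fingertips; this is the grasp point; z points along the fingers, y is the line along which they close (so a half turn about z gives the same grasp; the last joint's range is limited). The gripper opens to 88 mm and grips with 3 to 60 N. Pads are 19 mm wide; open, the fingers measure 130 mm over their backs; the gripper's body (78 mm by 193 mm) begins 47 mm behind the grasp point.
Start: joints at [-0.894, 0.359, 0.012, 0, -1.224, -0.288], TCP at [0.256, -0.625, 0.245] pointing down, gripper open.
Joint ranges: [-3.07, 3.07], [-1.43, 2.12], [-1.02, 1.25], [-3.03, 1.67], [-3.05, -0], [-3.03, 3.03]. Speed limits (rad/s): [2.39, 2.39, 3.01, 3.14, 3.14, 3.14].

INTERFACE

Orientations are given as [roll, pitch, yaw] about the fixed x, y, z axes, in that order (R = Rz(yaw) Ry(pitch) Rx(roll)).
In Python, from station import get_state, cams, arm, nets gives the robot as it stands.
- The arm moves only by the shell command python3 -m creep 'ROWS' [FORCE]. ROWS is a JSON object of lists of equal length, an entry for each row: "translation": the shift along the world's x, y, z in mm, a list of three; "spin": the turn about the world's z in rad; "gripper": the opening, from 0 (shut) to 1 (fully open). In form: {"translation": [[dx, dy, dz], ...], "spin": [spin, ...], "gripper": [gripper, ...]}. A call has 1 to 8 rows; each row shifts and turns the commanded pose from where the row before left it; what a row does not reach is not made up. A row lasts 1/10 s, in which the tool goes at most 50 mm and 8.59 degrees, less where a joint would pass 70% of its speed; a pose out of reach is approached as far as the arm can. A call is refused whole if a number of a shift passes 50 or a number of a turn 0.15, either way. A call with a gripper value outside its range is refused whole. The fingers move at their own pace and stop on an object; FORCE is the grip in N (left out, the last holds). Time passes only in rows, so rows that do not move let the fingers close. It gives the time, the measured TCP pose, the force, the opening and the grip force at its end, in the units of the state.
- get_state(): the state, without advancing time (a new reading comes with each control period).
- cams.grab_frame(name): name is "scene" or "top" or "wrist"; returns a dict with "img" (420x560x3 uint8, red, green, blue), "mtx" (3x3 intrinsics, pixels), "R" (3x3) and "t" (3): a world point X has camera coordinates R X + t. Camera axes: x right, y down, z forward; pixel columns grow to the right and rows downward; lengths in m; the calibration is good to about 2 mm. A picture is of the moment at which its call begins. There is no depth.
- arm.job_done(): hands the job in; it is judged then, once.
Trained networks look in the newest picture that a camera, given by its name, has taken for a name from the list of things; names that differ only in an ending like _2 or _b are one class to them, and where a whole thing is asked for, a point or a joint stands for the part that bears it (a point fixed in the world has none). Each returns a list of dicts, best first, with "confidence" (0 to 1); they miss things now and then, are a little off and sometimes report something else, mostly with a low value. They report only what shows in the picture. A call takes as long as a camera call.
- nets.search_frame(camera, label): "centre" ([x, y, z] in m, in world coordinates, good to about 4 mm: the middle of the surface that is visible of it).
- nets.pinpoint(camera, label): "centre" ([x, y, z] in m, in world coordinates, good to about 4 mm: a listed point, or the origin of a listed thing).
The state is a dict: "t": time; "q": joint angles; "qd": joint speeds; "joint_efforts": joint torques, N m; "eef_pos": TCP position; "ee_rot": TCP orientation; "force": force on the tool from outside, world axes, zero at the start; "moment": the same for the moment, N m; "width": finger opening in m; "gripper_force": force on a finger pad.
Only numpy, scipy, OpenCV 4.12 (cv2) and the standard library are available. Lean on these libraries where they do the work, as an engineer would, in place of code of your own. Each camera call takes 0.05 s, during which the arm holds its last target. There are 200 camera calls.

TASK

Run the pad of the sole press down to the shoe as a cobbler does: take the knob of the handwheel, spin the wheel clockwise (seen from above), then open the fingers and let it run on by itself for at least four seconds, with the open fingers travelling round either side of the knob, close to it but not touching. Then catch the knob on the run, stop the wheel, turn it on until the pad is about 10 mm above the sole, and let go of it at rest. The pad must never come down on the sole, and the other things on the bench stay as they are.

Things in the scene. Friction and masses are not known exactly. Their poses are not given: they have to be found in the camera images.
- wheel_turn (a joint): angle (rad) of the press's handwheel about its upright axis, growing clockwise seen from above; each turn lowers the pad by 24 mm (3.82 mm per rad). Starts between 0 and 1.8, stops at 14.6. Let go, the wheel runs on and slows with a time constant of about 8 s (6 to 12 s, by its mass) plus 0.05 rad/s2 of dry friction, then stays put. 1.2 to 1.4 rad/s is a good speed to let it go at
- handwheel: the steel handwheel on top of the press, with its knob: 250 mm over the rim, three spokes, 20 mm thick round rim with its centre line at radius 115 mm and 283 mm above the bench; nominal mass 2.4 kg and inertia 0.026 kg m2 (0.7 to 1.5 times that). Origin on its axis, 262 mm above the bench, z up; it turns with the wheel
- wheel_hub (a point): point on the wheel's axis at the top of the hub, 298 mm above the bench; it does not move. The screw stands up through the hub, to 346 mm above the bench at most, and goes down with the pad
- knob_grip (a point): middle of the knob, 317 mm above the bench and 115 mm from the wheel's axis: an upright black cylinder, 28 mm in diameter, from 293 to 338 mm above the bench, standing on the rim over the end of a spoke. It turns freely on its pin, so a gripper holding it need not turn with the wheel. Nothing else on the rim is as high
- pad_face (a point): centre of the underside of the press's black rubber pad (250 x 105 x 20 mm, under a steel plate guided by the two columns), between crosshead and shoe; z up. It goes straight down as the wheel turns clockwise
- sole (a point): highest part of the sole, at the forefoot under the pad; z up, 135 to 143 mm above the bench. It is the sole of a shoe on a green last, 262 mm long, upside down in the press. The pad starts some 41 to 56 mm above it
- press: the press: green steel base 300 x 340 x 25 mm, two columns of 30 mm, 270 mm apart, and a crosshead 330 mm long, 75 mm wide with its top 262 mm above the bench (column nuts to 268 mm); origin at the centre of the base's underside, y along the crosshead; fixed to the bench
- spare_last: a second green shoe last, 262 mm long, 105 mm tall, standing loose on the bench; leave it alone
- hammer: a hammer, 270 mm long, lying on the bench; leave it alone
- tack_tin: an open aluminium tin, 84 mm across and 45 mm tall; leave it alone
- polish_jar: a jar, 66 mm across and 70 mm tall; leave it alone

How it is judged:
By the outcome, as a careful person would: the job done as asked, in the order asked, and still so for the second after the job is handed in, with the robot touching nothing.
It also fails if it takes over 67 s, if anything falls off the work surface, if the arm or the gripper's body presses on something with over 40 N, if the wrist force passes 120 N, or if a joint passes its speed limit or range.

## Working session

There is one attempt and no reset: what is moved stays moved. The work goes in short steps, Python scripts to look and compute and a shell command to move; the robot and the scene stay as the last step left them, time stands still between calls to the robot, and variables do not carry over. Pictures are saved under pics/ and viewed, at most 10 in all, crops included, and the job is handed in when it is done.

```bash
mkdir -p pics; ls; cat > h.py <<'E'
from station import get_state,cams,arm,nets
import numpy as np,cv2
def pix(f,X):
    c=f["R"]@np.array(X)+f["t"]; p=f["mtx"]@c; return p[:2]/p[2]
E
python3 - <<'E'
from h import *
s=get_state();print(s["t"],s["eef_pos"],s["ee_rot"],s["width"])
ims=[]
for c in ["scene","top","wrist"]:
    f=cams.grab_frame(c);ims.append(f["img"])
    print(c,"campos",(-f["R"].T@f["t"]).round(3))
    cv2.imwrite(f"pics/{c}0.png",f["img"][:,:,::-1])
    for l in ["wheel_hub","knob_grip","pad_face","sole","press"]:
        r=nets.pinpoint(c,l)
        print(l,[(np.round(d["centre"],3).tolist(),round(d["confidence"],2)) for d in r[:2]],[pix(f,d["centre"]).round() for d in r[:1]])
    
cv2.imwrite("pics/a.png",cv2.resize(np.hstack(ims[:2])[:,:,::-1],(800,300)))
print(get_state()["t"])
E
```

```text
pics
0.0 [ 0.25569621 -0.62420146  0.24442215] [ 3.13993378e+00 -1.44980981e-04 -2.75287082e+00] 0.0876003740843443
scene campos [1.411 0.671 1.21 ]
wheel_hub [([0.549, 0.063, 0.298], 0.86)] [array([301., 217.])]
knob_grip [] []
pad_face [] []
sole [([0.575, 0.059, 0.136], 0.91)] [array([292., 266.])]
press [] []
top campos [ 0.245 -0.049  1.593]
wheel_hub [([0.55, 0.064, 0.299], 0.78)] [array([229., 180.])]
knob_grip [([0.651, 0.113, 0.317], 0.67)] [array([211., 142.])]
pad_face [] []
sole [] []
press [([0.552, 0.06, -0.003], 0.96)] [array([239., 201.])]
wrist campos [ 0.191 -0.651  0.385]
wheel_hub [] []
knob_grip [] []
pad_face [] []
sole [] []
press [] []
0.9
```

View pics/scene0.png

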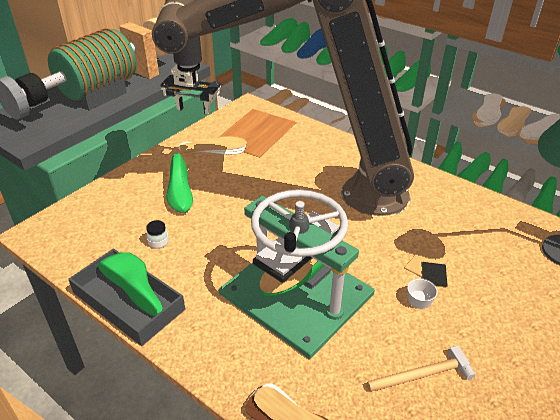

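View pics/top0.png

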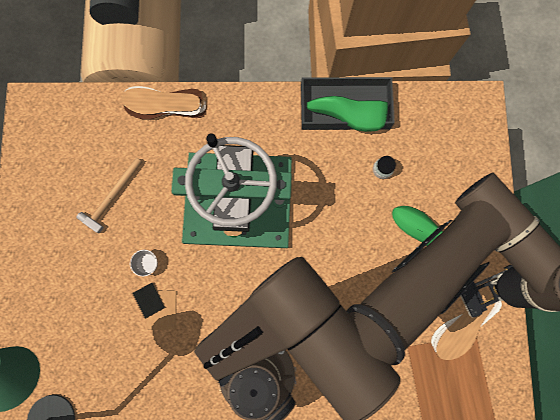

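The scene view shows the knob at about (290,242) and the hub at (300,207), with the pad and shoe under the crosshead. The top view shows the knob at about (211,141) and the base from (183,155) to (292,247).

```bash
python3 - <<'E'
from h import *
def avg(c,l,n=4):
    P=[]
    for i in range(n):
        F=cams.grab_frame(c)
        r=nets.pinpoint(c,l)
        if r: P.append(r[0]["centre"]+[r[0]["confidence"]] if isinstance(r[0]["centre"],list) else np.append(r[0]["centre"],r[0]["confidence"]))
    print(c,l,np.round(P,3).tolist())
avg("scene","pad_face",3);avg("scene","sole",2);avg("scene","knob_grip",2);avg("top","wheel_hub",1);avg("top","sole",1);avg("scene","press",1)
fs=cams.grab_frame("scene");ft=cams.grab_frame("top")
# black knob blobs
def blob(f,c,r=16):
    u,v=c;im=f["img"][v-r:v+r,u-r:u+r].max(2)<45
    n,l,st,ce=cv2.connectedComponentsWithStats(im.astype(np.uint8));i=1+np.argmax(st[1:,4]);return ce[i]+[u-r,v-r],st[i]
ps,ss=blob(fs,(290,242));pt,s2=blob(ft,(211,141));print(ps,ss,pt,s2)
Pm=[f["mtx"]@np.c_[f["R"],f["t"]] for f in(fs,ft)]
X=cv2.triangulatePoints(Pm[0],Pm[1],np.array(ps),np.array(pt));print("knob",(X[:3]/X[3]).ravel())
im=cv2.resize(fs["img"][180:360,210:380],None,fx=4,fy=4,interpolation=cv2.INTER_CUBIC)[:600]
im=fs["img"][190:340,200:400]
cv2.imwrite("pics/b.png",cv2.resize(im,(800,600),interpolation=cv2.INTER_CUBIC)[:,:,::-1])
for y in(-.17,.17):
  for x in (-.15,.15): print("base",x,y,pix(ft,[.551+x,.062+y,.025]).round(1),pix(fs,[.551+x,.062+y,.025]).round(1))
E
```

```text
scene pad_face [[0.655, 0.113, 0.318, 0.21]]
scene sole [[0.578, 0.061, 0.137, 0.91], [0.578, 0.061, 0.137, 0.59]]
scene knob_grip [[0.653, 0.112, 0.319, 0.49], [0.656, 0.112, 0.317, 0.75]]
top wheel_hub [[0.548, 0.06, 0.297, 0.58]]
top sole []
scene press [[0.551, 0.065, -0.002, 0.86]]
[289.55913978 241.91397849] [ 10   6  12  20 186] [211.64485981 140.01869159] [ 12   9  11  13 107]
knob [0.65619464 0.11047931 0.31786216]
base -0.15 -0.17 [290.6 245.2] [282.6 236. ]
base 0.15 -0.17 [289.4 154. ] [217.9 291.9]
base -0.15 0.17 [183.4 245.9] [375.2 286. ]
base 0.15 0.17 [185.7 154.5] [314.8 354.7]
```

View pics/b.png

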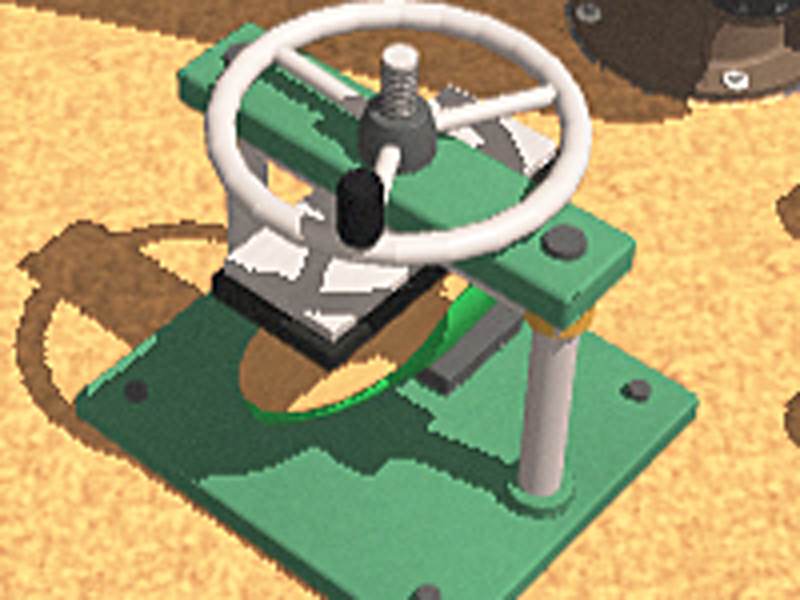

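The zoomed scene view shows the pad's near bottom corner at about (282,282) and its left bottom corner at (254,262), with a clear gap above the sole. Triangulation puts the knob at (0.656, 0.110, 0.318). Its height and radius match the description. Next I move above it.

```bash
python3 -m creep '{"translation":[[5,10,30],[12,21,40],[17,31,50],[17,31,50],[17,31,10],[17,31,0],[17,31,0],[17,31,0]],"spin":[0,0,0,0,0,0,0,0],"gripper":[1,1,1,1,1,1,1,1]}' 15
python3 -m creep '{"translation":[[17,31,0],[17,31,0],[17,31,0],[17,31,0],[17,31,0],[17,31,0],[17,31,0],[17,31,0]],"spin":[0,0,0,0,0,0,0,0],"gripper":[1,1,1,1,1,1,1,1]}'
python3 -m creep '{"translation":[[17,31,0],[17,31,0],[17,31,0],[17,31,0],[17,31,0],[17,31,0],[12,21,0],[0,0,0]],"spin":[0,0,0,0,0,0,0,0],"gripper":[1,1,1,1,1,1,1,1]}'
python3 - <<'E'
from h import *
s=get_state();print(s["t"],s["eef_pos"],s["ee_rot"],s["q"])
f=cams.grab_frame("wrist");cv2.imwrite("pics/w1.png",f["img"][:,:,::-1])
print("cam",-f["R"].T@f["t"],"knobpix",pix(f,[.656,.1105,.317]))
print("knob",nets.pinpoint("wrist","knob_grip"));print(nets.pinpoint("wrist","wheel_hub"))
fs=cams.grab_frame("scene")
for z in (.175,.18,.185,.19,.195): print(z,[pix(fs,[.551+.125,.062+y,z]).round(1).tolist() for y in(.0525,-.0525)])
E
```

```text
t: 2.8
eef_pos: [0.369, -0.4177, 0.4073]
ee_rot: [-3.141, 0.001, -2.753]
force: [0.2, -0.3, -0.6]
width: 0.0876
gripper_force: 0.0
t: 3.6
eef_pos: [0.505, -0.1696, 0.4073]
ee_rot: [-3.141, 0.001, -2.753]
force: [0.2, -0.5, 0.5]
width: 0.0878
gripper_force: 0.0
t: 4.4
eef_pos: [0.6197, 0.0384, 0.4057]
ee_rot: [3.141, -0.002, -2.75]
force: [0.1, -0.1, 1.0]
width: 0.0876
gripper_force: 0.0
4.4 [0.61968285 0.03844056 0.40573882] [ 3.14122924e+00 -1.59554765e-03 -2.75049784e+00] [ 3.75803636e-01  2.14449008e-01  1.67893628e-01 -3.39319472e-04
 -1.52584187e+00 -1.55548992e+00]
cam [0.55559781 0.01205135 0.54574164] knobpix [343.51079836 288.18253536]
knob [{'centre': [0.6513, 0.1092, 0.3204], 'confidence': 0.97}]
[{'centre': [0.5519, 0.061, 0.2995], 'confidence': 0.58}]
0.175 [[285.3, 288.1], [253.5, 269.2]]
0.18 [[285.3, 286.8], [253.5, 267.8]]
0.185 [[285.4, 285.5], [253.4, 266.5]]
0.19 [[285.4, 284.1], [253.4, 265.2]]
0.195 [[285.4, 282.7], [253.3, 263.8]]
```

View pics/w1.png

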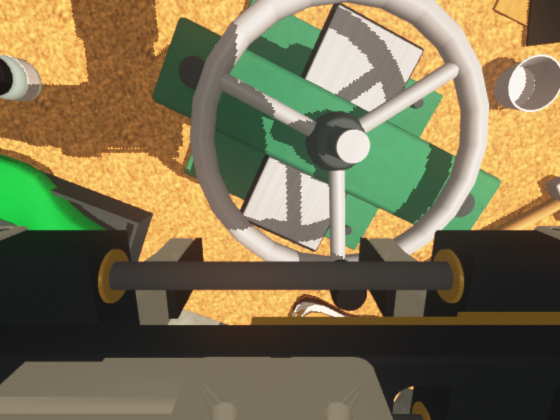

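The wrist view shows the hub at (350,145) and the spokes clearly. The knob is at about (345,285), centred between the fingers and a little ahead of them. Moving over it and down.

```bash
python3 -m creep '{"translation":[[10,20,0],[11,22,0],[11,22,0],[0,0,0],[0,0,0],[0,0,0]],"spin":[0,0,0,0,0,0],"gripper":[1,1,1,1,1,1]}' 15
python3 - <<'E'
from h import *
s=get_state();print(s["t"],s["eef_pos"])
f=cams.grab_frame("wrist");print("knob",nets.pinpoint("wrist","knob_grip"),nets.pinpoint("wrist","wheel_hub"))
fs=cams.grab_frame("scene");print("knob",nets.pinpoint("scene","knob_grip"))
E
```

```text
t: 5.2
eef_pos: [0.6504, 0.0994, 0.4073]
ee_rot: [-3.141, 0.0, -2.753]
force: [0.4, 0.4, 0.9]
width: 0.0875
gripper_force: 0.0
5.2 [0.65043978 0.09942362 0.40734954]
knob [{'centre': [0.6549, 0.1118, 0.321], 'confidence': 0.72}] []
knob [{'centre': [0.6553, 0.1155, 0.3175], 'confidence': 0.64}]
```

```bash
python3 -m creep '{"translation":[[5,12,0],[0,0,-20],[0,0,-25],[0,0,-25],[0,0,-17],[0,0,0],[0,0,0]],"spin":[0,0,0,0,0,0,0],"gripper":[1,1,1,1,1,1,1]}' 12
python3 -m creep '{"translation":[[0,0,0],[0,0,0],[0,0,0],[0,0,0],[0,0,0],[0,0,0]],"spin":[0,0,0,0,0,0],"gripper":[0,0,0,0,0,0]}'
python3 - <<'E'
from h import *
f=cams.grab_frame("wrist");cv2.imwrite("pics/w2.png",f["img"][:,:,::-1])
print("knob",nets.pinpoint("wrist","knob_grip"),nets.pinpoint("wrist","wheel_hub"))
E
```

```text
t: 6.15
eef_pos: [0.656, 0.1123, 0.3205]
ee_rot: [-3.141, -0.0, -2.753]
force: [-0.3, 0.4, 0.8]
width: 0.0875
gripper_force: 0.0
t: 6.75
eef_pos: [0.6556, 0.112, 0.3201]
ee_rot: [3.142, 0.0, -2.753]
force: [0.4, -0.8, -0.1]
width: 0.0453
gripper_force: 0.0
knob [{'centre': [0.6546, 0.1105, 0.3177], 'confidence': 0.77}] []
```

View pics/w2.png

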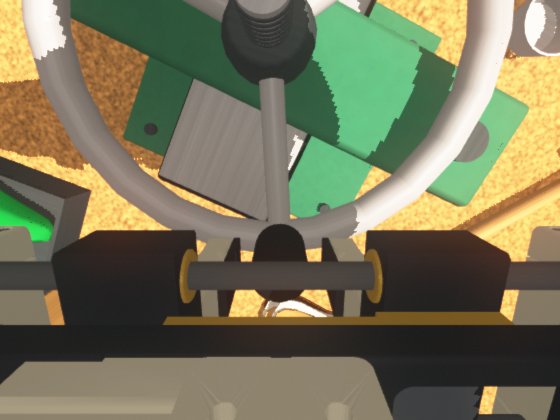

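The knob sits between the two fingers, centred at about (280,262), and the fingers hadn't closed yet. I'm finishing the grip and working out the spin-up rows.

```bash
cat >> h.py <<'E'
import json
C=np.array([.5505,.0625]);R=.1155
def plan(p,phi,dphis,save=True):
    """print integer-mm rows following the knob circle from commanded p (mm-exact) ; returns end p, phi"""
    out=[];p=np.array(p[:2],float)
    for d in dphis:
        phi-=d; tgt=C+R*np.array([np.cos(phi),np.sin(phi)])
        r=np.round((tgt-p)*1000);p=p+r/1000;out.append([int(r[0]),int(r[1]),0])
    print(json.dumps(out).replace(" ",""),"end",p.round(4),"phi",round(phi,3))
    if save: json.dump([p.tolist(),phi],open("cmd.json","w"))
    return p,phi
E
python3 -m creep '{"translation":[[0,0,0],[0,0,0],[0,0,0],[0,0,0],[0,0,0]],"spin":[0,0,0,0,0],"gripper":[0,0,0,0,0]}' 12
python3 - <<'E'
from h import *
p=get_state()["eef_pos"];phi=np.arctan2(p[1]-C[1],p[0]-C[0]);print(phi,np.hypot(*(p[:2]-C)))
p,phi=plan(p,phi,[.02,.05,.08,.105,.12,.13,.13,.13])
p,phi=plan(p,phi,[.13,.13,.13,.128,.126,.140,.140,.138])
E
```

```text
t: 7.4
eef_pos: [0.6556, 0.112, 0.32]
ee_rot: [-3.142, -0.0, -2.753]
force: [0.3, 0.4, -0.2]
width: 0.0274
gripper_force: 12.0
0.4401135118210431 0.11618018343532738
[[0,-2,0],[3,-6,0],[3,-8,0],[2,-12,0],[2,-14,0],[0,-15,0],[-2,-15,0],[-4,-14,0]] end [0.6596 0.026 ] phi -0.325
[[-5,-14,0],[-8,-13,0],[-9,-12,0],[-10,-11,0],[-12,-9,0],[-14,-8,0],[-15,-6,0],[-15,-4,0]] end [ 0.5716 -0.051 ] phi -1.387
```

```bash
python3 -m creep '{"translation":[[0,-2,0],[3,-6,0],[3,-8,0],[2,-12,0],[2,-14,0],[0,-15,0],[-2,-15,0],[-4,-14,0]],"spin":[0,0,0,0,0,0,0,0],"gripper":[0,0,0,0,0,0,0,0]}' 12
```

```text
t: 8.2
eef_pos: [0.6601, 0.0239, 0.32]
ee_rot: [-3.141, 0.001, -2.754]
force: [4.3, -0.9, -0.2]
width: 0.0276
gripper_force: 12.0
```

```bash
python3 -m creep '{"translation":[[-5,-14,0],[-8,-13,0],[-9,-12,0],[-10,-11,0],[-12,-9,0],[-14,-8,0],[-15,-6,0],[-15,-4,0]],"spin":[0,0,0,0,0,0,0,0],"gripper":[0,0,0.85,0.85,0.85,0.85,0.85,0.85]}'
cat > fr.py <<'E'
from h import *
import sys,os
# measure knob, fit the free run, plan next 8 rows, knob centred with given lead at the end
L=json.load(open("log.json")) if os.path.exists("log.json") else []
t0=get_state()["t"];f=cams.grab_frame("wrist");r=nets.pinpoint("wrist","knob_grip");t1=get_state()["t"]
s=get_state();cp,cphi=json.load(open("cmd.json"))
ref=cphi
for d in r[:2]: print("net",np.round(d["centre"],4),round(d["confidence"],2))
if r and r[0]["confidence"]>.4:
    c=np.array(r[0]["centre"]);a=np.arctan2(c[1]-C[1],c[0]-C[0]);a=ref+(a-ref+np.pi)%(2*np.pi)-np.pi
    L.append([t0,a]);print("knob r",np.hypot(*(c[:2]-C)).round(4),"phi",round(a,3),"cmd phi",round(cphi,3))
json.dump(L,open("log.json","w"));print("log",np.round(L,3).tolist(),"t",t1,"eef",s["eef_pos"].round(4))
E
python3 fr.py
```

```text
t: 9.0
eef_pos: [0.57, -0.0515, 0.3201]
ee_rot: [3.141, -0.0, -2.753]
force: [-0.9, 0.0, 1.2]
width: 0.0697
gripper_force: 0.0
net [ 0.5739 -0.051   0.3203] 0.81
knob r 0.1159 phi -1.367 cmd phi -1.387
log [[9.0, -1.367]] t 9.1 eef [ 0.5695 -0.0515  0.3209]
```

```bash
python3 - <<'E'
from h import *
p,phi=json.load(open("cmd.json"));plan(p,phi,[.155,.15,.13,.12,.118,.115,.11,.11])
E
```

```text
[[-18,-2,0],[-17,1,0],[-15,3,0],[-13,4,0],[-12,6,0],[-12,6,0],[-10,8,0],[-9,9,0]] end [ 0.4656 -0.016 ] phi -2.395
```

```bash
python3 -m creep '{"translation":[[-18,-2,0],[-17,1,0],[-15,3,0],[-13,4,0],[-12,6,0],[-12,6,0],[-10,8,0],[-9,9,0]],"spin":[0,0,0,0,0,0,0,0],"gripper":[0.85,0.85,0.85,0.85,0.85,0.85,0.85,0.85]}'
cat >> fr.py <<'E'
from scipy.optimize import least_squares
T0=9.0
def trav(t,w,tau):   # angle run since T0
    t=np.asarray(t)-T0;return (w+.05*tau)*tau*(1-np.exp(-t/tau))-.05*tau*t
L=np.array(L)
res=lambda x:np.r_[(x[0]-trav(L[:,0],x[1],x[2])-L[:,1])/.025,(x[0]+1.35)/.03,(x[1]-1.2)/.05,(x[2]-8)/2]
x=least_squares(res,[-1.35,1.2,8]).x
om=lambda t:(x[1]+.05*x[2])*np.exp(-(t-T0)/x[2])-.05*x[2]
print("fit",x.round(3),"res",(x[0]-trav(L[:,0],*x[1:])-L[:,1]).round(3),"omega now",om(t1).round(3))
lead=float(sys.argv[1]) if len(sys.argv)>1 else .05*om(t1)
g=np.array([x[0]-trav(t1+.1*(i+1),*x[1:]) for i in range(8)])
now=x[0]-trav(t1,*x[1:]);print("knob now",now.round(3))
off=(cphi-now)                      # tcp minus knob; fade to -lead
k=np.clip(np.arange(1,9)/3,0,1);tg=g+off*(1-k)-lead*k
plan(cp,cphi,-np.diff(np.r_[cphi,tg]))
E
python3 fr.py
```

```text
t: 9.9
eef_pos: [0.4648, -0.0153, 0.3201]
ee_rot: [3.142, 0.0, -2.753]
force: [0.1, -0.7, 0.4]
width: 0.0742
gripper_force: 0.0
net [ 0.4648 -0.0203  0.3213] 0.82
knob r 0.1192 phi -2.373 cmd phi -2.395
log [[9.0, -1.367], [9.9, -2.373]] t 10.0 eef [ 0.4647 -0.0149  0.3204]
fit [-1.362  1.208  8.102] res [0.006 0.002] omega now 1.021
knob now -2.474
[[-10,13,0],[-9,14,0],[-6,15,0],[-3,11,0],[-2,11,0],[-1,10,0],[1,11,0],[1,10,0]] end [0.4366 0.079 ] phi -3.287
```

```bash
python3 -m creep '{"translation":[[-10,13,0],[-9,14,0],[-6,15,0],[-3,11,0],[-2,11,0],[-1,10,0],[1,11,0],[1,10,0]],"spin":[0,0,0,0,0,0,0,0],"gripper":[0.85,0.85,0.85,0.85,0.85,0.85,0.85,0.85]}'
python3 fr.py
```

```text
t: 10.8
eef_pos: [0.4369, 0.0799, 0.32]
ee_rot: [-3.142, -0.0, -2.753]
force: [1.0, -0.4, -0.4]
width: 0.0747
gripper_force: 0.0
net [0.4328 0.0738 0.3203] 0.73
knob r 0.1182 phi -3.237 cmd phi -3.287
log [[9.0, -1.367], [9.9, -2.373], [10.8, -3.237]] t 10.9 eef [0.4369 0.0801 0.3198]
fit [-1.362  1.208  8.125] res [0.006 0.002 0.   ] omega now 0.872
knob now -3.325
[[2,13,0],[4,12,0],[6,12,0],[4,8,0],[5,8,0],[6,7,0],[6,6,0],[7,6,0]] end [0.4766 0.151 ] phi -4.017
```

```bash
python3 -m creep '{"translation":[[2,13,0],[4,12,0],[6,12,0],[4,8,0],[5,8,0],[6,7,0],[6,6,0],[7,6,0]],"spin":[0,0,0,0,0,0,0,0],"gripper":[0.85,0.85,0.85,0.85,0.85,0.85,0.85,0.85]}'
python3 fr.py
```

```text
t: 11.7
eef_pos: [0.4771, 0.1514, 0.32]
ee_rot: [-3.142, -0.0, -2.753]
force: [-0.2, 0.2, 0.8]
width: 0.0744
gripper_force: 0.0
log [[9.0, -1.367], [9.9, -2.373], [10.8, -3.237]] t 11.8 eef [0.4774 0.1516 0.3196]
fit [-1.362  1.208  8.125] res [0.006 0.002 0.   ] omega now 0.738
knob now -4.048
[[9,7,0],[9,6,0],[10,4,0],[7,3,0],[7,3,0],[8,1,0],[7,2,0],[8,1,0]] end [0.5416 0.178 ] phi -4.631
```

```bash
python3 -m creep '{"translation":[[9,7,0],[9,6,0],[10,4,0],[7,3,0],[7,3,0],[8,1,0],[7,2,0],[8,1,0]],"spin":[0,0,0,0,0,0,0,0],"gripper":[0.85,0.85,0.85,0.85,0.85,0.85,0.85,0.85]}'
python3 fr.py 0.0
```

```text
t: 12.6
eef_pos: [0.5422, 0.1781, 0.32]
ee_rot: [3.142, 0.0, -2.753]
force: [-0.5, -0.2, -0.1]
width: 0.0747
gripper_force: 0.0
net [0.5568 0.1741 0.3205] 0.82
knob r 0.1118 phi -4.769 cmd phi -4.631
log [[9.0, -1.367], [9.9, -2.373], [10.8, -3.237], [12.6, -4.769]] t 12.7 eef [0.5424 0.1781 0.3197]
fit [-1.352  1.204 10.865] res [ 0.016  0.001 -0.035  0.019] omega now 0.7
knob now -4.821
[[15,0,0],[15,-2,0],[14,-4,0],[8,-2,0],[6,-3,0],[7,-4,0],[6,-3,0],[6,-4,0]] end [0.6186 0.156 ] phi -5.345
```

```bash
python3 -m creep '{"translation":[[15,0,0],[15,-2,0],[14,-4,0],[8,-2,0],[6,-3,0],[7,-4,0],[6,-3,0],[6,-4,0]],"spin":[0,0,0,0,0,0,0,0],"gripper":[0.85,0.85,0.85,0.85,0.85,0.85,0.85,0.85]}'
python3 fr.py 0.0
```

```text
t: 13.5
eef_pos: [0.619, 0.1557, 0.3201]
ee_rot: [3.142, 0.0, -2.753]
force: [-0.1, 0.7, -0.4]
width: 0.0741
gripper_force: 0.0
net [0.6229 0.148  0.3198] 0.77
knob r 0.112 phi -5.415 cmd phi -5.345
log [[9.0, -1.367], [9.9, -2.373], [10.8, -3.237], [12.6, -4.769], [13.5, -5.415]] t 13.6 eef [0.6191 0.1555 0.3199]
fit [-1.349  1.198 11.898] res [ 0.018  0.005 -0.037 -0.01   0.023] omega now 0.623
knob now -5.455
[[9,-7,0],[8,-8,0],[7,-9,0],[4,-5,0],[4,-6,0],[3,-6,0],[3,-6,0],[2,-6,0]] end [0.6586 0.103 ] phi -5.921
```

```bash
python3 -m creep '{"translation":[[9,-9,0],[8,-8,0],[7,-9,0],[4,-5,0],[4,-6,0],[3,-6,0],[3,-6,0],[2,-6,0]],"spin":[0,0,0,0,0,0,0,0],"gripper":[0.85,0.85,0,0,0,0,0,0]}' 12
python3 - <<'E'
import h;from h import *
s=get_state();h.C=np.array([.5505,.0605])
p,phi=[.6586,.101],-5.921
plan(p,phi,[.056,.055,.052,.047,.037,.025,.012,.004])
E
```

```text
t: 14.4
eef_pos: [0.6588, 0.1005, 0.32]
ee_rot: [-3.142, -0.0, -2.753]
force: [-0.2, -0.0, -0.2]
width: 0.0322
gripper_force: 0.0
[[2,-6,0],[2,-6,0],[1,-6,0],[1,-5,0],[1,-4,0],[0,-3,0],[0,-1,0],[0,-1,0]] end [0.6656 0.069 ] phi -6.209
```

```bash
python3 -m creep '{"translation":[[2,-6,0],[2,-6,0],[1,-6,0],[1,-5,0],[1,-4,0],[0,-3,0],[0,-1,0],[0,-1,0]],"spin":[0,0,0,0,0,0,0,0],"gripper":[0,0,0,0,0,0,0,0]}' 12
python3 -m creep '{"translation":[[0,0,0],[0,0,0]],"spin":[0,0],"gripper":[0,0]}'
python3 - <<'E'
from h import *
f=cams.grab_frame("wrist");r=nets.pinpoint("wrist","knob_grip");print(r)
fs=cams.grab_frame("scene");print(nets.pinpoint("scene","knob_grip"))
im=fs["img"][220:310,230:350]
cv2.imwrite("pics/c.png",cv2.resize(im,(800,600),interpolation=cv2.INTER_CUBIC)[:,:,::-1])
for l in("pad_face","sole"):print(l,nets.pinpoint("scene",l))
s=get_state();print(s["eef_pos"],s["force"],s["width"],s["gripper_force"],s["t"])
E
```

```text
t: 15.2
eef_pos: [0.6653, 0.069, 0.32]
ee_rot: [3.141, -0.0, -2.753]
force: [-3.9, -0.1, 1.9]
width: 0.0279
gripper_force: 12.0
t: 15.4
eef_pos: [0.6653, 0.0692, 0.32]
ee_rot: [3.141, -0.001, -2.753]
force: [-6.2, -1.1, 2.6]
width: 0.0278
gripper_force: 12.0
[{'centre': [0.6624, 0.0696, 0.3172], 'confidence': 0.83}]
[{'centre': [0.6668, 0.0723, 0.3201], 'confidence': 0.47}]
pad_face [{'centre': [0.5493, 0.0601, 0.1571], 'confidence': 0.88}, {'centre': [0.6675, 0.0723, 0.3207], 'confidence': 0.56}]
sole [{'centre': [0.5748, 0.0604, 0.1361], 'confidence': 0.9}]
[0.66528488 0.06923751 0.32001757] [-5.96613541 -0.20223971  2.09648346] 0.027728491968407907 12.00011591805378 15.7
```

View pics/c.png

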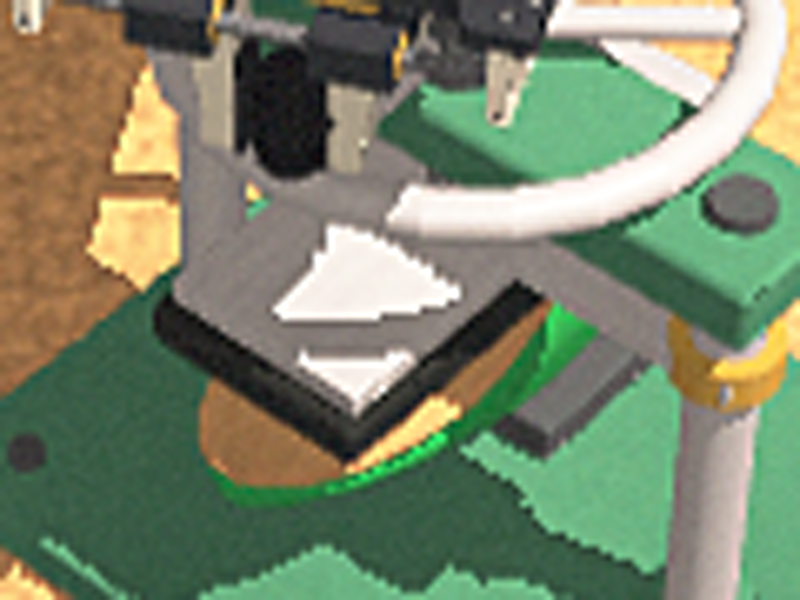

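The knob is caught between the fingers at about (273,237). The pad's lower front edge shows clearly above the sole, so I'll measure the pad height from its edges.

```bash
python3 - <<'E'
from h import *
f=cams.grab_frame("scene");g=f["img"].max(2).astype(float)
P=[]
for i in range(4):
    cams.grab_frame("scene");P.append([ (nets.pinpoint("scene",l) or [{"centre":[0,0,0]}])[0]["centre"][2] for l in("pad_face","sole")])
print(P)
def edge(z,kind,u):
    a,b=([.125,-.0525],[.125,.0525]) if kind=="front" else ([.125,.0525],[-.02,.0525])
    A,B=[pix(f,[.5505+q[0],.062+q[1],z]) for q in(a,b)]
    return A[1]+(B[1]-A[1])*(u-A[0])/(B[0]-A[0])
for k,us in(("front",(260,264,268,272,276)),("side",(288,291,294,297,300))):
  for u in us:
    c=g[262:300,u]; d=np.where(c<40)[0]
    if len(d)==0: print(k,u,"none");continue
    top,bot=d[0],d[-1]
    lo=c[bot];hi=c[min(bot+3,len(c)-1)];m=(lo+hi)/2
    j=bot
    while c[j]<m:j+=1
    v=262+j-1+(m-c[j-1])/(c[j]-c[j-1])
    zs=np.linspace(.13,.21,81);e=np.array([edge(z,k,u) for z in zs])
    print(k,u,"dark",262+top,262+bot,"v",round(v,2),"z",np.interp(-v,-e[::1],zs) if e[0]<e[-1] else round(float(np.interp(v,e[::-1],zs[::-1])),4))
E
```

```text
[[0.1556, 0.138], [0.1548, 0.1373], [0.1566, 0.1372], [0.1572, 0.1365]]
front 260 dark 268 274 v 275.05 z 0.1666
front 264 dark 271 277 v 277.79 z 0.1653
front 268 dark 274 279 v 280.48 z 0.1642
front 272 dark 276 282 v 283.13 z 0.1632
front 276 dark 282 284 v 285.45 z 0.1635
side 288 dark 283 283 v 284.27 z 0.18
side 291 dark 280 280 v 281.8 z 0.1784
side 294 dark 273 273 v 273.33 z 0.1998
side 297 dark 271 273 v 273.31 z 0.189
side 300 dark 268 272 v 273.97 z 0.1753
```

```bash
python3 - <<'E'
from h import *
f=cams.grab_frame("wrist");cv2.imwrite("pics/w3.png",f["img"][:,:,::-1])
np.savez("w3.npz",**{k:f[k] for k in("R","t","mtx","img")})
for l in("pad_face","sole","wheel_hub"):print(l,nets.pinpoint("wrist",l))
print(pix(f,[.5505+.125,.062+.0525,.165]),pix(f,[.5505+.125,.062-.0525,.165]),get_state()["t"])
# screw tip from the first pictures
s=cams.grab_frame("scene");t=cams.grab_frame("top")
for z in(.336,.340,.346):print(z,pix(s,[.5505,.062,z]),pix(t,[.5505,.062,z]))
E
```

```text
pad_face [{'centre': [0.575, 0.4621, -0.0029], 'confidence': 0.2}]
sole [{'centre': [0.5464, 0.061, 0.2588], 'confidence': 0.27}]
wheel_hub []
[317.87171243 224.60169591] [221.06587076 186.32868938] 16.55
0.336 [300.27011112 205.62814143] [229.01694999 176.54244775]
0.34 [300.31690576 204.39779163] [228.88403189 176.1795427 ]
0.346 [300.38743209 202.54347563] [228.68312275 175.63100235]
```

View pics/w3.png

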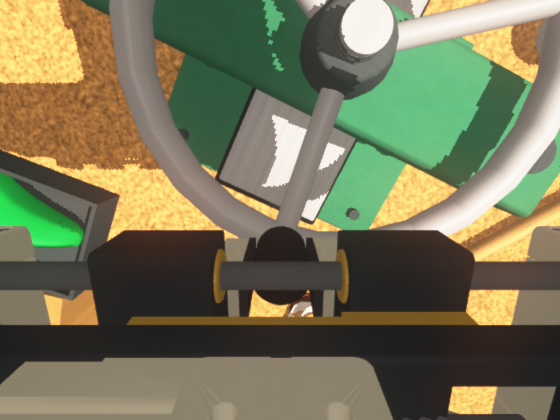

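The pad's front corners show at (217,183) and (315,224), close to my predictions. I'll use them to fix the pad's position and refine its height, then plan the driven turn.

```bash
python3 - <<'E'
import h;from h import *
w=np.load("w3.npz")
def back(u,v,z):
    d=w["R"].T@np.linalg.solve(w["mtx"],[u,v,1.]);c=-w["R"].T@w["t"];return c+d*(z-c[2])/d[2]
s=cams.grab_frame("scene")
for z in(.155,.16,.165,.17):
    A,B=back(217.5,183,z),back(315.5,224.5,z);a,b=pix(s,A),pix(s,B)
    print(z,A.round(4),B.round(4),"len",np.linalg.norm(A-B).round(4),[round(a[1]+(b[1]-a[1])*(u-a[0])/(b[0]-a[0]),2) for u in(260,268,276)])
print("measured 275.05 280.48 285.45")
h.C=np.array([.550,.0612]);p=get_state()["eef_pos"];print(p,get_state()["force"])
phi=np.arctan2(p[1]-h.C[1],p[0]-h.C[0]);print("phi",phi)
for d in([.03,.06,.09,.11,.115,.115,.115,.115],[.115]*8,[.115]*8,[.1,.08,.06,.04,.02,.01,0,0]): p,phi=plan(p,phi,d)
E
```

```text
0.155 [0.6761 0.0038 0.155 ] [0.6789 0.1146 0.155 ] len 0.1107 [np.float64(278.55), np.float64(283.62), np.float64(288.69)]
0.16 [0.6749 0.0045 0.16  ] [0.6776 0.1134 0.16  ] len 0.1089 [np.float64(276.79), np.float64(281.85), np.float64(286.9)]
0.165 [0.6737 0.0051 0.165 ] [0.6763 0.1122 0.165 ] len 0.1071 [np.float64(275.03), np.float64(280.06), np.float64(285.1)]
0.17 [0.6724 0.0058 0.17  ] [0.675 0.111 0.17 ] len 0.1053 [np.float64(273.26), np.float64(278.28), np.float64(283.3)]
measured 275.05 280.48 285.45
[0.66528043 0.06923885 0.32001362] [-5.64082621 -0.47752122  1.98514721]
phi 0.06962028756043796
[[0,-3,0],[0,-7,0],[0,-11,0],[-3,-12,0],[-3,-13,0],[-5,-12,0],[-7,-12,0],[-7,-11,0]] end [ 0.6403 -0.0118] phi -0.68
[[-9,-10,0],[-10,-8,0],[-11,-8,0],[-12,-6,0],[-12,-5,0],[-13,-3,0],[-13,-2,0],[-14,0,0]] end [ 0.5463 -0.0538] phi -1.6
[[-13,1,0],[-13,2,0],[-13,4,0],[-12,6,0],[-11,7,0],[-10,8,0],[-10,9,0],[-8,11,0]] end [ 0.4563 -0.0058] phi -2.52
[[-6,9,0],[-5,9,0],[-2,6,0],[-2,4,0],[-1,2,0],[0,2,0],[0,0,0],[0,0,0]] end [0.4403 0.0262] phi -2.83
```

```bash
python3 -m creep '{"translation":[[0,-3,0],[0,-7,0],[0,-11,0],[-3,-12,0],[-3,-13,0],[-5,-12,0],[-7,-12,0],[-7,-11,0]],"spin":[0,0,0,0,0,0,0,0],"gripper":[0,0,0,0,0,0,0,0]}' 12
python3 -m creep '{"translation":[[-9,-10,0],[-10,-8,0],[-11,-8,0],[-12,-6,0],[-12,-5,0],[-13,-3,0],[-13,-2,0],[-14,0,0]],"spin":[0,0,0,0,0,0,0,0],"gripper":[0,0,0,0,0,0,0,0]}' | grep -E "eef_pos|force"
python3 -m creep '{"translation":[[-13,1,0],[-13,2,0],[-13,4,0],[-12,6,0],[-11,7,0],[-10,8,0],[-10,9,0],[-8,11,0]],"spin":[0,0,0,0,0,0,0,0],"gripper":[0,0,0,0,0,0,0,0]}'| grep -E "eef_pos|force"
python3 -m creep '{"translation":[[-6,9,0],[-5,9,0],[-2,6,0],[-2,4,0],[-1,2,0],[0,2,0],[0,0,0],[0,0,0]],"spin":[0,0,0,0,0,0,0,0],"gripper":[0,0,0,0,0,0,0,0]}'
python3 - <<'E'
from h import *
for i in range(4):
    f=cams.grab_frame("scene");print([(np.round(r[0]["centre"],4).tolist(),round(r[0]["confidence"],2)) for r in(nets.pinpoint("scene",l) for l in("pad_face","sole")) if r])
cv2.imwrite("pics/d.png",cv2.resize(f["img"][220:310,230:350],(800,600),interpolation=cv2.INTER_CUBIC)[:,:,::-1])
np.savez("s4.npz",**{k:f[k] for k in("R","t","mtx","img")})
f=cams.grab_frame("wrist");print(nets.pinpoint("wrist","knob_grip"))
p=get_state()["eef_pos"];print(np.arctan2(p[1]-.0612,p[0]-.55),get_state()["t"])
E
```

```text
t: 17.5
eef_pos: [0.6394, -0.0115, 0.3199]
ee_rot: [3.139, -0.001, -2.752]
force: [-11.9, 10.3, 6.8]
width: 0.0276
gripper_force: 12.0
eef_pos: [0.5471, -0.0532, 0.32]
force: [-0.2, 6.6, 1.2]
gripper_force: 12.0
eef_pos: [0.4569, -0.0052, 0.32]
force: [4.0, 3.5, -4.7]
gripper_force: 12.0
t: 19.9
eef_pos: [0.4411, 0.0261, 0.32]
ee_rot: [-3.141, 0.001, -2.753]
force: [5.8, 1.2, -5.3]
width: 0.0274
gripper_force: 12.0
[([0.5493, 0.0616, 0.1464], 0.8), ([0.5781, 0.0609, 0.1337], 0.62)]
[([0.5492, 0.0606, 0.1433], 0.72), ([0.5801, 0.0616, 0.137], 0.61)]
[([0.5493, 0.0607, 0.1479], 0.78), ([0.5746, 0.0627, 0.1345], 0.63)]
[([0.5502, 0.0616, 0.146], 0.78), ([0.4417, 0.029, 0.3188], 0.39)]
[{'centre': [0.4391, 0.0249, 0.3204], 'confidence': 0.92}]
-2.828390518475656 20.6
```

View pics/d.png

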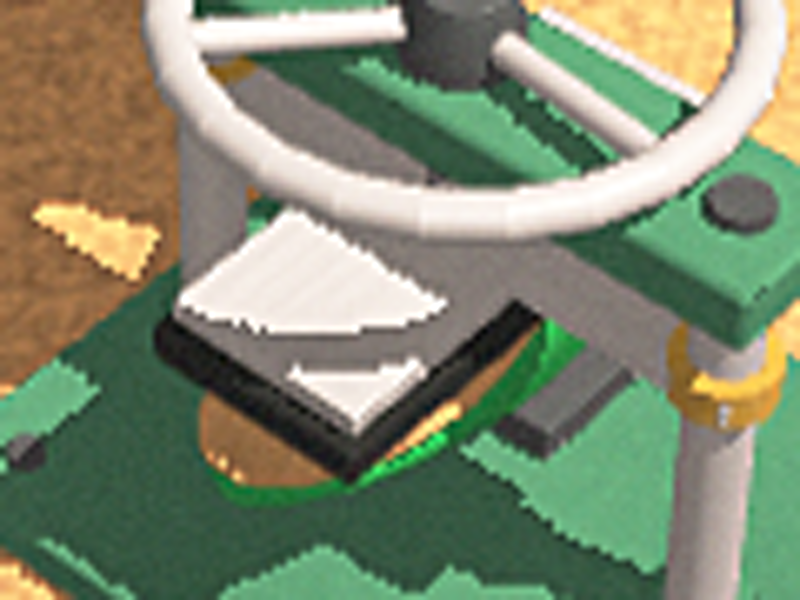

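The scene view shows the pad still above the sole, with its near corner at about (282,292). The base corners suggest the press is turned by a few hundredths of a rad, so I'll fit its pose and the pad height by edge contrast.

```bash
cat > fit.py <<'E'
import numpy as np,cv2,sys
from scipy.optimize import minimize
from scipy.ndimage import map_coordinates
from h import pix
f=dict(np.load("s4.npz"));im=cv2.GaussianBlur(f["img"].astype(np.float32),(0,0),.7)
def samp(P): return np.stack([map_coordinates(im[:,:,c],[P[:,1],P[:,0]],order=1) for c in range(3)],1)
def prof(a,b,off=1.0,n=60,ends=.08):
    A,B=pix(f,a),pix(f,b);s=np.linspace(ends,1-ends,n)[:,None];P=A+(B-A)*s
    d=(B-A)/np.linalg.norm(B-A);nn=np.array([-d[1],d[0]]);nn*=np.sign(nn[1])
    return samp(P-nn*off),samp(P+nn*off)      # above, below
def W(x,q,z):
    c,s=np.cos(x[2]),np.sin(x[2]);return [x[0]+c*q[0]-s*q[1],x[1]+s*q[0]+c*q[1],z]
E=[((.15,-.17),(.15,.17),.025),((.15,.17),(-.15,.17),.025),((.15,-.17),(-.15,-.17),.025),((.0375,-.165),(.0375,.165),.262),((.0375,.165),(-.0375,.165),.262),((-.0375,-.165),(-.0375,.165),.262)]
def cost(x):
    t=0
    for a,b,z in E:
        u,v=prof(W(x,a,z),W(x,b,z));t-=np.minimum(np.abs(u-v).sum(1),120).mean()
    return t
best=min((minimize(cost,[.551+dx,.062+dy,y],method="Nelder-Mead",options=dict(initial_simplex=np.array([[.551+dx,.062+dy,y]]+[[.551+dx+.003,.062+dy,y],[.551+dx,.065+dy,y],[.551+dx,.062+dy,y+.02]]))) for dx in(-.003,0,.003) for dy in(-.003,.0,.003) for y in(-.04,-.02,0,.02)),key=lambda r:r.fun)
x=best.x;print("press",x.round(4),best.fun,"start",cost([.551,.062,0]))
for nm,a,b in(("front",(.125,-.0525),(.125,.0525)),("side",(.125,.0525),(.03,.0525))):
    S=[]
    for z in np.arange(.132,.19,.001):
        u,v=prof(W(x,a,z),W(x,b,z),ends=.15);S.append(((v-u).sum(1).clip(-50,150).mean()))
    o=np.argsort(S)[::-1][:5];print(nm,[(round(.132+.001*i,3),round(float(S[i]),1)) for i in o])
E
python3 fit.py
```

```text
press [ 0.5525  0.0696 -0.0506] -573.8524169921875 start -444.11295
front [(np.float64(0.157), 143.5), (np.float64(0.156), 143.2), (np.float64(0.158), 142.8), (np.float64(0.155), 141.7), (np.float64(0.159), 140.7)]
side [(np.float64(0.172), 150.0), (np.float64(0.173), 149.7), (np.float64(0.171), 149.5), (np.float64(0.174), 148.1), (np.float64(0.17), 145.8)]
```

```bash
python3 - <<'E'
import h;from h import *
h.C=np.array([.550,.0612]);p=get_state()["eef_pos"]
phi=np.arctan2(p[1]-h.C[1],p[0]-h.C[0])
plan(p,phi,[.03,.07,.08,.07,.04,.01,0,0])
w=np.load("w3.npz");print(w["mtx"].round(1),w["R"].round(3).tolist())
# view from in front: tcp, yaw=pi => camera moved/rotated
from scipy.spatial.transform import Rotation as Ro
t0=np.array([.6653,.0692,.32]);c0=-w["R"].T@w["t"]
a=-np.pi+2.753;Z=Ro.from_euler("z",a).as_matrix()
for tcp in([.78,.06,.12],[.80,.06,.12],[.80,.06,.08],[.76,.06,.12]):
    c=np.array(tcp)+Z@(c0-t0);Rn=w["R"]@Z.T;F=dict(mtx=w["mtx"],R=Rn,t=-Rn@c)
    print(tcp,"cam",c.round(3),[pix(F,X).round().tolist() for X in([.675,.01,.15],[.675,.115,.15],[.577,.06,.137],[.69,.06,.135],[.82,.06,.0])])
E
```

```text
[[-2,3,0],[-2,8,0],[-2,9,0],[0,8,0],[-1,5,0],[0,1,0],[0,0,0],[0,0,0]] end [0.4342 0.0599] phi -3.128
[[302.4   0.  280.6]
 [  0.  302.4 207.4]
 [  0.    0.    1. ]] [[-0.379, 0.925, -0.001], [0.895, 0.367, 0.255], [0.236, 0.096, -0.967]]
[0.78, 0.06, 0.12] cam [0.711 0.06  0.26 ] [[125.0, 13.0], [452.0, 13.0], [281.0, -365.0], [281.0, 72.0], [281.0, 250.0]]
[0.8, 0.06, 0.12] cam [0.731 0.06  0.26 ] [[117.0, -61.0], [461.0, -61.0], [281.0, -475.0], [281.0, 13.0], [281.0, 230.0]]
[0.8, 0.06, 0.08] cam [0.731 0.06  0.22 ] [[-2.0, -197.0], [592.0, -197.0], [281.0, -1042.0], [281.0, -49.0], [281.0, 246.0]]
[0.76, 0.06, 0.12] cam [0.691 0.06  0.26 ] [[133.0, 80.0], [443.0, 80.0], [281.0, -267.0], [281.0, 126.0], [281.0, 270.0]]
```

```bash
python3 -m creep '{"translation":[[-2,3,0],[-2,8,0],[-2,9,0],[0,8,0],[-1,5,0],[0,1,0],[0,0,0],[0,0,0]],"spin":[0,0,0,0,0,0,0,0],"gripper":[0,0,0,0,0,0,0,0]}' 12
python3 -m creep '{"translation":[[0,0,0],[0,0,0],[0,0,0],[0,0,0],[0,0,0],[0,0,0],[0,0,0],[0,0,0]],"spin":[0,0,0,0,0,0,0,0],"gripper":[0,0.9,0.9,0.9,0.9,0.9,0.9,0.9]}'
python3 -m creep '{"translation":[[0,0,15],[0,0,25],[0,0,30],[0,0,25],[0,0,5],[0,0,0],[0,0,0]],"spin":[0,0,0,0,0,0,0],"gripper":[0.9,0.9,0.9,0.9,0.9,0.9,0.9]}'
python3 - <<'E'
from h import *
cams.grab_frame("wrist");print(nets.pinpoint("wrist","knob_grip"))
for i in range(3):
    f=cams.grab_frame("scene");print([(np.round(r[0]["centre"],4).tolist(),round(r[0]["confidence"],2)) for r in(nets.pinpoint("scene",l) for l in("pad_face","sole","knob_grip")) if r])
w=np.load("w3.npz")
from scipy.spatial.transform import Rotation as Ro
t0=np.array([.6653,.0692,.32]);c0=-w["R"].T@w["t"]
Z=Ro.from_euler("z",1.18).as_matrix()
for tcp in([.79,.13,.16],[.79,.13,.18],[.79,.10,.16],[.79,.16,.16]):
    c=np.array(tcp)+Z@(c0-t0);Rn=w["R"]@Z.T;F=dict(mtx=w["mtx"],R=Rn,t=-Rn@c)
    print(tcp,"cam",c.round(3),[pix(F,X).round().tolist() for X in([.675,.01,.15],[.675,.115,.15],[.577,.06,.137],[.69,.06,.135])])
E
```

```text
t: 21.4
eef_pos: [0.4352, 0.0601, 0.3201]
ee_rot: [-3.14, 0.003, -2.753]
force: [11.7, 0.0, -9.2]
width: 0.0276
gripper_force: 12.0
t: 22.2
eef_pos: [0.4336, 0.06, 0.32]
ee_rot: [-3.142, -0.0, -2.753]
force: [0.7, -0.6, -0.4]
width: 0.0766
gripper_force: 0.0
t: 22.9
eef_pos: [0.4333, 0.06, 0.419]
ee_rot: [3.141, -0.001, -2.753]
force: [0.2, -0.2, 0.5]
width: 0.0791
gripper_force: 0.0
[{'centre': [0.4326, 0.0622, 0.3223], 'confidence': 0.72}]
[([0.5499, 0.0636, 0.1458], 0.65), ([0.5779, 0.0613, 0.1341], 0.88), ([0.4371, 0.0656, 0.32], 0.63)]
[([0.5486, 0.0607, 0.1455], 0.84), ([0.5799, 0.0598, 0.1346], 0.61), ([0.4353, 0.0633, 0.3197], 0.63)]
[([0.5468, 0.0622, 0.146], 0.94), ([0.5777, 0.0576, 0.1387], 0.73), ([0.4361, 0.0632, 0.3182], 0.52)]
[0.79, 0.13, 0.16] cam [0.79  0.061 0.3  ] [[544.0, 7.0], [500.0, 234.0], [690.0, 126.0], [470.0, 126.0]]
[0.79, 0.13, 0.18] cam [0.79  0.061 0.32 ] [[510.0, 23.0], [476.0, 223.0], [645.0, 126.0], [450.0, 126.0]]
[0.79, 0.1, 0.16] cam [0.79  0.031 0.3  ] [[529.0, 81.0], [490.0, 286.0], [671.0, 183.0], [462.0, 182.0]]
[0.79, 0.16, 0.16] cam [0.79  0.091 0.3  ] [[560.0, -76.0], [511.0, 178.0], [711.0, 63.0], [480.0, 64.0]]
```

```bash
python3 -m creep '{"translation":[[15,2,10],[35,5,0],[38,6,0],[40,6,0],[40,6,0],[40,6,0],[40,6,0],[40,6,0]],"spin":[0.14,0.14,0.14,0.14,0.14,0.14,0.14,0.1],"gripper":[0.9,0.9,0.9,0.9,0.9,0.9,0.9,0.9]}' | head -3
python3 -m creep '{"translation":[[38,6,0],[25,6,0],[6,0,0],[0,0,-20],[0,0,-40],[0,0,-40],[0,0,-40],[0,0,-20]],"spin":[0.1,0,0,0,0,0,0,0],"gripper":[0.9,0.9,0.9,0.9,0.9,0.9,0.9,0.9]}' | head -4
python3 -c "
from h import *;s=get_state();print(s['eef_pos'],s['q'])"
```

```text
t: 24.4
eef_pos: [0.7233, 0.1031, 0.4296]
ee_rot: [3.141, -0.0, -1.667]
t: 25.2
eef_pos: [0.7887, 0.1148, 0.2658]
ee_rot: [3.137, -0.001, -1.573]
force: [-0.5, -0.7, -0.8]
[0.78867623 0.11475036 0.26583303] [ 3.86983521e-01  5.59589091e-01  3.78827000e-01 -1.18975714e-03
 -1.39475631e+00 -3.89142453e-01]
```

```bash
cat > snap.py <<'E'
from h import *
import sys
f=cams.grab_frame("wrist");np.savez(f"v{sys.argv[1]}.npz",**{k:f[k] for k in("R","t","mtx","img")})
for l in("pad_face","sole"):print(l,[(np.round(r["centre"],4).tolist(),round(r["confidence"],2)) for r in nets.pinpoint("wrist",l)[:2]])
print("cam",(-f["R"].T@f["t"]).round(4),get_state()["t"])
E
python3 -m creep '{"translation":[[0,0,-20],[0,0,-15],[0,0,0],[0,0,0]],"spin":[0,0,0,0],"gripper":[0.9,0.9,0.9,0.9]}' | head -2; python3 snap.py 1
python3 -m creep '{"translation":[[0,0,-20],[0,0,-25],[0,0,-15],[0,0,0],[0,0,0]],"spin":[0,0,0,0,0],"gripper":[0.9,0.9,0.9,0.9,0.9]}' | head -2; python3 snap.py 2
python3 - <<'E'
import numpy as np,cv2
a,b=[np.load(f"v{i}.npz")["img"][0:320,240:560] for i in(1,2)]
cv2.imwrite("pics/v.png",cv2.resize(np.hstack([a,b]),(800,400),interpolation=cv2.INTER_CUBIC)[:,:,::-1])
E
```

```text
t: 25.6
eef_pos: [0.7908, 0.1149, 0.2358]
pad_face []
sole []
cam [0.7899 0.046  0.3758] 25.75
t: 26.25
eef_pos: [0.7911, 0.115, 0.1758]
pad_face []
sole []
cam [0.7901 0.046  0.3158] 26.4
```

View pics/v.png

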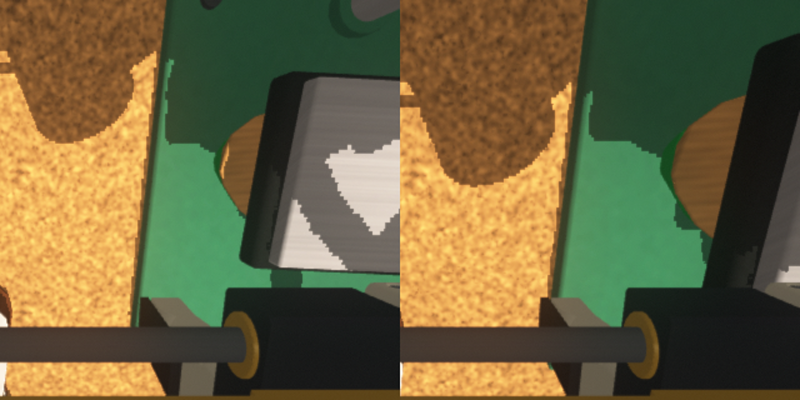

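Both wrist views show the pad's lower front edge and the toe of the sole clear of it. In v1 the edge runs from about (457,60) to (434,210), and the toe tip is at about (418,120). I'll triangulate both.

```bash
cat > tri.py <<'E'
import numpy as np,cv2
from scipy.optimize import least_squares
from h import pix
V=[dict(np.load(f"v{i}.npz")) for i in(1,2)]
# pad edge: left end of dark run along rows (background brown/green on the left)
guess=[((457,60),(434,208)),((524,40),(486,215))];toe=[(418,120),(458,132)]
obs=[]
for f,((ua,va),(ub,vb)) in zip(V,guess):
    g=cv2.GaussianBlur(f["img"],(0,0),.6).astype(float);pts=[]
    for v in range(va+12,vb-8):
        uc=ua+(ub-ua)*(v-va)/(vb-va);us=np.arange(int(uc)-9,int(uc)+10)
        d=-(g[v,us+1]-g[v,us-1]).sum(1)          # bright->dark going right
        i=int(np.argmax(d))
        if d[i]>40 and 0<i<len(us)-1:
            o=.5*(d[i-1]-d[i+1])/(d[i-1]-2*d[i]+d[i+1]);pts.append((us[i]+o,v))
    pts=np.array(pts);c=np.polyfit(pts[:,1],pts[:,0],1)
    for _ in range(5):
        r=pts[:,0]-np.polyval(c,pts[:,1]);k=abs(r)<max(.5,1.5*np.median(abs(r)));c=np.polyfit(pts[k,1],pts[k,0],1)
    pts=pts[k];print("line",c.round(3),"n",len(pts),"rms",np.std(pts[:,0]-np.polyval(c,pts[:,1])).round(2));obs.append((f,c,pts))
def res(x):
    out=[]
    for f,c,pts in obs:
        P=np.array([pix(f,[x[0]+x[1]*(y-.06),y,x[2]]) for y in(.02,.06,.09)])
        out.append((P[:,0]-np.polyval(c,P[:,1])))
    return np.concatenate(out)
s=least_squares(res,[.675,0,.15],x_scale=[.01,.1,.01]);print("pad front x,slope,z",s.x.round(4),"res",s.fun.round(2))
# toe: leftmost point of the brown sole outline -> stereo (tip row)
for f,(u0,v0) in zip(V,toe):
    h=cv2.cvtColor(f["img"],cv2.COLOR_RGB2HSV)[v0-50:v0+60,u0-25:u0+45]
    m=((h[:,:,0]<22)&(h[:,:,1]>60)&(h[:,:,2]>60)).astype(np.uint8)
    n,l,st,ce=cv2.connectedComponentsWithStats(m);i=1+np.argmax(st[1:,4]);m=l==i
    L=[(v+v0-50,np.where(m[v])[0][0]+u0-25) for v in range(len(m)) if m[v].any()]
    L=np.array(L);k=L[:,1]<L[:,1].min()+12;q=np.polyfit(L[k,0],L[k,1],2);vt=-q[1]/2/q[0];print("toe tip u,v",np.polyval(q,vt).round(2),vt.round(2),"area",st[i,4]);f["toe"]=(np.polyval(q,vt)-.5,vt)
P=[f["mtx"]@np.c_[f["R"],f["t"]] for f in V]
X=cv2.triangulatePoints(P[0],P[1],np.array(V[0]["toe"]),np.array(V[1]["toe"]));X=(X[:3]/X[3]).ravel();print("toe",X.round(4),[ (pix(f,X)-f["toe"]).round(2) for f in V])
E
python3 tri.py
```

```text
line [-1.82000e-01  4.67873e+02] n 123 rms 0.08
line [-2.30000e-01  5.33833e+02] n 139 rms 0.07
pad front x,slope,z [0.672  0.0515 0.1497] res [-0.01  0.    0.01  0.01 -0.   -0.  ]
toe tip u,v 416.07 132.8 area 1626
toe tip u,v 457.76 135.98 area 3332
toe [0.6797 0.0508 0.1214] [array([-0.05,  0.61]), array([ 0.06, -0.8 ])]
```

```bash
python3 -m creep '{"translation":[[0,15,0],[0,30,0],[0,35,0],[0,30,0],[0,15,0],[0,0,0],[-5,0,0],[-10,0,0]],"spin":[0,0,0,0,-0.14,-0.14,-0.14,-0.14],"gripper":[0.9,0.9,0.9,0.9,0.9,0.9,0.9,0.9]}' | head -3
python3 -m creep '{"translation":[[-15,0,0],[-15,0,0],[-15,0,0],[-15,0,0],[-10,0,0],[-6,0,0],[0,0,0],[0,0,0]],"spin":[-0.14,-0.14,-0.14,-0.14,-0.14,-0.14,-0.14,-0.03],"gripper":[0.9,0.9,0.9,0.9,0.9,0.9,0.9,0.9]}' | head -4
python3 -m creep '{"translation":[[0,0,0],[0,0,0]],"spin":[0,0],"gripper":[0.9,0.9]}' | head -3
python3 snap.py 3
python3 -m creep '{"translation":[[0,10,0],[0,15,0],[0,5,0],[0,0,0],[0,0,0]],"spin":[0,0,0,0,0],"gripper":[0.9,0.9,0.9,0.9,0.9]}' | head -3
python3 snap.py 4
python3 - <<'E'
import numpy as np,cv2
from h import pix
F=[np.load(f"v{i}.npz") for i in(3,4)]
for f in F: print([pix(f,X).round().tolist() for X in([.577,.115,.1497],[.64,.115,.1497],[.62,.11,.137])])
a,b=[f["img"][0:320,0:320] for f in F]
cv2.imwrite("pics/v34.png",cv2.resize(np.hstack([a,b]),(800,400),interpolation=cv2.INTER_CUBIC)[:,:,::-1])
E
```

```text
t: 27.2
eef_pos: [0.7757, 0.2413, 0.1752]
ee_rot: [-3.141, 0.001, -2.138]
t: 28.0
eef_pos: [0.6995, 0.2412, 0.1762]
ee_rot: [3.141, 0.001, 3.136]
force: [-0.9, -0.5, 0.5]
t: 28.2
eef_pos: [0.6997, 0.2406, 0.1755]
ee_rot: [3.141, 0.001, -3.141]
pad_face []
sole []
cam [0.6301 0.2404 0.3154] 28.35
t: 28.85
eef_pos: [0.6995, 0.2704, 0.1748]
ee_rot: [-3.141, -0.0, 3.141]
pad_face []
sole []
cam [0.63   0.2703 0.3147] 29.0
[[22.0, 14.0], [48.0, 146.0], [49.0, 108.0]]
[[-40.0, 14.0], [-8.0, 147.0], [-5.0, 109.0]]
```

View pics/v34.png

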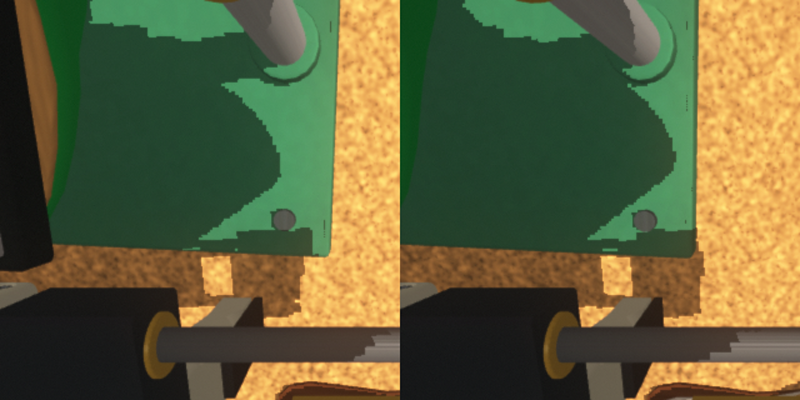

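View v3 shows the pad's side edge at about u=10–40, with the brown sole strip and its green-edged border just right of it, up to about u=45. v4 stands too far out, so I'll take a closer rectified pair.

```bash
python3 -m creep '{"translation":[[5,-10,0],[5,-15,0],[0,-5,0],[0,0,0],[0,0,0]],"spin":[0,0,0,0,0],"gripper":[0.9,0.9,0.9,0.9,0.9]}' | head -3
python3 snap.py 6
python3 -m creep '{"translation":[[0,-10,0],[0,-10,0],[0,-5,0],[0,0,0],[0,0,0]],"spin":[0,0,0,0,0],"gripper":[0.9,0.9,0.9,0.9,0.9]}' | head -4
python3 snap.py 5
cat > tri2.py <<'E'
import numpy as np,cv2
V=[dict(np.load(f"v{i}.npz")) for i in(5,6)]
def edges(f,v):
    r=cv2.GaussianBlur(f["img"],(0,0),.5)[v,:200].astype(float)
    h=cv2.cvtColor(f["img"],cv2.COLOR_RGB2HSV)[v,:200]
    dark=r.max(1)<48
    rg=r[:,0]-r[:,1]          # brown >0, green <0, black ~0
    br=np.where(rg>12)[0]
    if len(br)<3: return None
    a=br[0];b=a
    while b+1<200 and rg[b+1]>0:b+=1
    if b-a<3 or b>180:return None
    e2=b+rg[b]/(rg[b]-rg[b+1])
    m=.5*rg[a+1:b-1].mean();j=a
    while j>0 and rg[j]>m:j-=1
    while rg[j+1]<m:j+=1
    return j+(m-rg[j])/(rg[j+1]-rg[j]),e2
P=[f["mtx"]@np.c_[f["R"],f["t"]] for f in V]
out=[]
for v in range(2,215,6):
    e=[edges(f,v) for f in V]
    if None in e: continue
    row=[v]
    for k in(0,1):
        # match rows: epipolar rows equal up to small dv, take same row
        X=cv2.triangulatePoints(P[0],P[1],np.array([e[0][k],float(v)]),np.array([e[1][k],float(v)]));X=(X[:3]/X[3]).ravel();row+=X.round(4).tolist()
    out.append(row);print(*row,"u",np.round(e,1).tolist())
E
python3 tri2.py
```

```text
t: 29.5
eef_pos: [0.7098, 0.2395, 0.1751]
ee_rot: [3.141, 0.0, 3.14]
pad_face [([0.5455, 0.0593, 0.0057], 0.18)]
sole []
cam [0.6402 0.2394 0.315 ] 29.65
t: 30.15
eef_pos: [0.7097, 0.2147, 0.1751]
ee_rot: [3.141, 0.0, 3.14]
force: [0.7, -0.7, -1.0]
pad_face []
sole []
cam [0.6402 0.2146 0.3151] 30.3
2 0.5819 0.1105 0.15 0.5754 0.1066 0.1315 u [[63.4, 77.9], [11.7, 31.3]]
8 0.5844 0.1103 0.1498 0.5787 0.1076 0.1327 u [[64.2, 79.3], [12.7, 32.7]]
14 0.5872 0.1108 0.1506 0.5812 0.1072 0.1318 u [[64.9, 80.5], [13.5, 34.3]]
20 0.5897 0.1104 0.1504 0.5841 0.1075 0.132 u [[65.6, 81.7], [14.4, 35.6]]
26 0.5922 0.1102 0.1501 0.5869 0.1074 0.1316 u [[66.3, 82.8], [15.5, 37.1]]
32 0.5948 0.11 0.15 0.5901 0.1084 0.1328 u [[67.0, 84.3], [16.4, 38.5]]
38 0.5975 0.1098 0.1501 0.5928 0.108 0.1319 u [[67.7, 85.5], [17.3, 40.1]]
44 0.6 0.1093 0.1496 0.5958 0.1081 0.1318 u [[68.4, 86.7], [18.4, 41.5]]
50 0.6029 0.1097 0.1502 0.5986 0.1077 0.1313 u [[69.2, 87.5], [19.3, 42.7]]
56 0.6055 0.1094 0.1499 0.6018 0.1077 0.132 u [[69.9, 87.5], [20.3, 42.7]]
62 0.6082 0.1089 0.1495 0.6049 0.1074 0.1324 u [[70.6
[... 158 characters left out ...]
 [23.1, 43.0]]
80 0.6167 0.1091 0.1503 0.6138 0.1036 0.1294 u [[72.8, 86.7], [24.0, 43.3]]
86 0.6196 0.1087 0.1501 0.6171 0.1035 0.1301 u [[73.4, 86.6], [24.9, 43.3]]
92 0.6225 0.1088 0.1504 0.6203 0.1027 0.1299 u [[74.2, 86.5], [25.8, 43.4]]
98 0.6253 0.1083 0.1499 0.6236 0.1024 0.1304 u [[74.9, 86.4], [26.9, 43.4]]
104 0.6282 0.1078 0.1495 0.6268 0.1005 0.1289 u [[75.4, 85.5], [27.8, 43.1]]
110 0.6312 0.108 0.1499 0.6301 0.0992 0.1288 u [[76.3, 84.4], [28.8, 42.3]]
116 0.6342 0.1079 0.15 0.6335 0.0982 0.129 u [[77.0, 83.4], [29.7, 41.4]]
122 0.6372 0.1074 0.1496 0.6369 0.0966 0.1286 u [[77.6, 82.3], [30.6, 40.6]]
188 0.6727 0.1048 0.1492 0.6973 0.0605 0.0239 u [[84.3, 123.8], [40.0, 98.5]]
```

```bash
python3 - <<'E'
import numpy as np
from h import *
def chk(f):
    g=f["img"].astype(float).sum(2)
    o=[]
    for y in np.arange(.03,.10,.01):
        u,v=pix(f,[.672+.0515*(y-.06),y,.150]);o.append((u,v,"f"))
    for x in np.arange(.605,.655,.01):
        u,v=pix(f,[x,.1085-.05*(x-.625),.150]);o.append((u,v,"s"))
    for u,v,k in o:
        vs=np.arange(int(v)-6,int(v)+7);c=g[:,int(round(u))];d=c[vs+1]-c[vs-1];i=int(np.clip(np.argmax(d),1,11))
        q=.5*(d[i-1]-d[i+1])/(d[i-1]-2*d[i]+d[i+1]);print(k,round(vs[i]+q-v+0*(u),2),end=" ")
    print()
    return f
P=[]
for i in range(5):
    f=cams.grab_frame("scene")
    P.append([(nets.pinpoint("scene",l) or [{"centre":[np.nan]*3}])[0]["centre"] for l in("pad_face","sole")])
P=np.array(P);print(P.round(4).tolist());chk(f)
print("px for 1mm z:",pix(f,[.63,.06,.150])-pix(f,[.63,.06,.149]),get_state()["t"])
E
```

```text
[[[0.55, 0.0623, 0.1448], [nan, nan, nan]], [[0.5501, 0.0603, 0.145], [0.5523, 0.0644, -0.0017]], [[0.5526, 0.0595, 0.1443], [nan, nan, nan]], [[0.5484, 0.0615, 0.1463], [nan, nan, nan]], [[0.5489, 0.0617, 0.1426], [nan, nan, nan]]]
f 0.62 f 0.88 f 0.9 f 1.34 f 0.69 f 0.38 f 2.4 f -4.87 s 4.17 s 0.26 s 3.46 s -2.8 s 5.57 s 2.26 
px for 1mm z: [ 0.00178771 -0.26014238] 31.05
```

```bash
cat > ncc.py <<'E'
import numpy as np,cv2
from tri2 import V,P,edges
g=[cv2.resize(f["img"][:,:200],None,fx=4,fy=1,interpolation=cv2.INTER_CUBIC).astype(np.float32).sum(2) for f in V]
print("---");acc={}
for v in range(6,70,4):
    e=[edges(f,v) for f in V]
    if None in e: continue
    for fr in(.35,.5,.65):
        u=e[0][0]+fr*(e[0][1]-e[0][0]);hw=3
        T=g[0][v-3:v+4,int((u-hw)*4):int((u+hw)*4)]
        lo=e[1][0]+1;S=g[1][v-3:v+4,max(0,int((e[1][0]+.5)*4)):int((e[1][1]+2)*4)]
        if S.shape[1]<=T.shape[1]:continue
        m=cv2.matchTemplate(S,T,cv2.TM_CCOEFF_NORMED)[0];i=int(m.argmax())
        if 0<i<len(m)-1 and m[i]>.8:
            q=.5*(m[i-1]-m[i+1])/(m[i-1]-2*m[i]+m[i+1])
            u1=(int((e[1][0]+.5)*4)+i+q)/4-(int((u-hw)*4)/4)+u
            X=cv2.triangulatePoints(P[0],P[1],np.array([u,float(v)]),np.array([u1,float(v)]));X=(X[:3]/X[3]).ravel()
            acc.setdefault(fr,[]).append([*X,m[i]])
for k in acc:
    a=np.array(acc[k]);print(k,len(a),"median xyz",np.median(a[:,:3],0).round(4),"z sd",a[:,2].std().round(4),"z",a[:,2].round(4).tolist())
E
python3 ncc.py | sed -n '/---/,$p'
python3 - <<'E'
# colour profile across the strip, row 20 of v5
import numpy as np
f=np.load("v5.npz")["img"]
for v in(14,38):print(f[v,60:92].tolist())
E
```

```text
---
0.35 14 median xyz [0.5908 0.1039 0.1357] z sd 0.0003 z [0.1357, 0.1357, 0.1353, 0.1357, 0.1359, 0.1364, 0.1356, 0.1352, 0.1352, 0.1352, 0.1359, 0.1356, 0.1361, 0.1355]
0.5 15 median xyz [0.5919 0.1055 0.1358] z sd 0.0005 z [0.1358, 0.1359, 0.1358, 0.1358, 0.1359, 0.136, 0.1356, 0.1359, 0.1377, 0.1356, 0.1357, 0.1362, 0.1359, 0.1356, 0.1355]
0.65 15 median xyz [0.5916 0.1059 0.1349] z sd 0.0122 z [0.1354, 0.1346, 0.135, 0.1345, 0.1659, 0.1113, 0.1169, 0.1188, 0.1191, 0.1354, 0.1353, 0.1348, 0.135, 0.1349, 0.1352]
[[17, 18, 17], [18, 18, 16], [19, 18, 16], [17, 18, 16], [27, 22, 16], [72, 51, 31], [119, 80, 42], [123, 83, 44], [122, 82, 44], [121, 81, 43], [121, 82, 43], [123, 82, 41], [127, 86, 44], [130, 87, 45], [130, 88, 46], [130, 88, 46], [128, 86, 45], [125, 86, 45], [118, 80, 41], [111, 76, 40], [97, 69, 36], [51, 75, 32], [24, 80, 31], [18, 80, 30], [17, 79, 29], [17, 79, 30], [15, 78, 29], [15, 77, 29], [17, 77, 30], [18, 77, 29], [17, 75, 29], [18, 75, 28]]
[[18, 18, 16], [18, 18, 17], [18, 19, 15], [17, 17, 15], [17, 18, 15], [18, 18, 15], [19, 19, 15], [29, 23, 16], [91, 63, 36], [124, 86, 45], [128, 86, 44], [125, 83, 44], [125, 85, 45], [123, 84, 44], [125, 84, 45], [128, 85, 45], [129, 87, 44], [130, 89, 46], [128, 87, 45], [127, 86, 46], [124, 84, 43], [124, 85, 44], [119, 80, 43], [114, 77, 39], [109, 75, 39], [99, 71, 38], [52, 76, 33], [23, 80, 31], [18, 79, 30], [18, 79, 30], [16, 79, 29], [18, 78, 30]]
```

The stereo pair puts the pad underside at 0.150 and the flat sole surface at 0.136, both in the same camera frame with sub-millimetre scatter. The gap is therefore about 13.5–14 mm, so I need about 0.95 rad more. I'm going back to the knob.

```bash
python3 -m creep '{"translation":[[0,20,10],[0,0,35],[0,0,45],[0,0,45],[0,0,45],[0,0,45],[0,0,25],[-15,-10,0]],"spin":[0,0,0,0,0,0,0,0],"gripper":[0.9,0.9,0.9,0.9,0.9,0.9,0.9,0.9]}' | head -2
python3 -m creep '{"translation":[[-30,-19,0],[-35,-22,0],[-38,-24,0],[-40,-25,0],[-40,-25,0],[-38,-24,0],[-30,-18,0],[-10,-5,0]],"spin":[0,0,0,0,0,0,0,0],"gripper":[0.9,0.9,0.9,0.9,0.9,0.9,0.9,0.9]}' | head -2
python3 -m creep '{"translation":[[0,0,0],[0,0,0]],"spin":[0,0],"gripper":[0.9,0.9]}' | head -3
python3 - <<'E'
from h import *
for c in("wrist","wrist","scene","top"):
    cams.grab_frame(c);print(c,[(np.round(r["centre"],4).tolist(),round(r["confidence"],2)) for r in nets.pinpoint(c,"knob_grip")[:1]])
print(get_state()["eef_pos"])
E
```

```text
t: 31.85
eef_pos: [0.6961, 0.2264, 0.4293]
t: 32.65
eef_pos: [0.4312, 0.0617, 0.427]
t: 32.85
eef_pos: [0.434, 0.0636, 0.4255]
ee_rot: [3.141, 0.001, 3.141]
wrist []
wrist [([0.4339, 0.0627, 0.322], 0.87)]
scene [([0.4336, 0.0627, 0.3166], 0.49)]
top [([0.4342, 0.0632, 0.3178], 0.42)]
[0.43399815 0.06325486 0.4245989 ]
```

Right over the knob. Down, grip and plan the last turn.

```bash
python3 -m creep '{"translation":[[0,0,-20],[0,0,-30],[0,0,-30],[0,0,-20],[0,0,-4],[0,0,0],[0,0,0]],"spin":[0,0,0,0,0,0,0],"gripper":[0.9,0.9,0.9,0.9,0.9,0.9,0.9]}' 12 | head -4
python3 -m creep '{"translation":[[0,0,0],[0,0,0],[0,0,0],[0,0,0],[0,0,0],[0,0,0],[0,0,0],[0,0,0]],"spin":[0,0,0,0,0,0,0,0],"gripper":[0,0,0,0,0,0,0,0]}' 12 | tail -5
python3 -m creep '{"translation":[[0,0,0],[0,0,0]],"spin":[0,0],"gripper":[0,0]}' 12
python3 - <<'E'
import h;from h import *
h.C=np.array([.550,.0612]);p=get_state()["eef_pos"]
phi=np.arctan2(p[1]-h.C[1],p[0]-h.C[0]);print(p,phi)
p,phi=plan(p,phi,[.03,.06,.08,.09,.09,.09,.09,.09]);plan(p,phi,[.09,.08,.07,.05,.03,.01,0,0])
E
```

```text
t: 33.95
eef_pos: [0.4343, 0.0633, 0.3223]
ee_rot: [3.141, 0.002, 3.141]
force: [-0.3, 0.5, 0.4]
eef_pos: [0.4336, 0.063, 0.321]
ee_rot: [-3.142, -0.0, 3.14]
force: [-0.3, -0.3, 0.5]
width: 0.0274
gripper_force: 12.0
t: 34.95
eef_pos: [0.4336, 0.063, 0.321]
ee_rot: [-3.142, -0.0, 3.14]
force: [-0.6, -0.4, -1.0]
width: 0.0274
gripper_force: 12.0
[0.43358194 0.06301114 0.32099325] 3.12603666251787
[[1,3,0],[1,7,0],[1,9,0],[2,11,0],[4,9,0],[4,10,0],[5,9,0],[5,9,0]] end [0.4566 0.13  ] phi 2.506
[[7,8,0],[6,6,0],[6,6,0],[5,3,0],[3,3,0],[1,0,0],[0,0,0],[0,0,0]] end [0.4846 0.156 ] phi 2.176
```

```bash
python3 -m creep '{"translation":[[1,3,0],[1,7,0],[1,9,0],[2,11,0],[4,9,0],[4,10,0],[5,9,0],[5,9,0]],"spin":[0,0,0,0,0,0,0,0],"gripper":[0,0,0,0,0,0,0,0]}' 12 | head -4
python3 -m creep '{"translation":[[7,8,0],[6,6,0],[6,6,0],[5,3,0],[3,3,0],[1,0,0],[0,0,0],[0,0,0]],"spin":[0,0,0,0,0,0,0,0],"gripper":[0,0,0,0,0,0,0,0]}'
python3 -m creep '{"translation":[[0,0,0],[0,0,0],[0,0,0],[0,0,0],[0,0,0],[0,0,0],[0,0,0],[0,0,0]],"spin":[0,0,0,0,0,0,0,0],"gripper":[0,0.9,0.9,0.9,0.9,0.9,0.9,0.9]}' | tail -5
python3 -m creep '{"translation":[[0,0,15],[0,0,25],[0,0,35],[0,0,35],[0,0,10],[0,0,0]],"spin":[0,0,0,0,0,0],"gripper":[0.9,0.9,0.9,0.9,0.9,0.9]}' | head -2
python3 - <<'E'
from h import *
for c in("wrist","scene","top"):
    cams.grab_frame(c);r=nets.pinpoint(c,"knob_grip")[:1];print(c,[(np.round(d["centre"],4).tolist(),np.arctan2(d["centre"][1]-.0612,d["centre"][0]-.55).round(3)) for d in r])
cams.grab_frame("scene");print([(np.round(r["centre"],4).tolist()) for l in("pad_face","sole") for r in nets.pinpoint("scene",l)[:1]])
E
```

```text
t: 35.75
eef_pos: [0.4571, 0.1311, 0.3211]
ee_rot: [3.141, 0.001, 3.141]
force: [3.6, -1.6, -2.0]
t: 36.55
eef_pos: [0.4846, 0.1566, 0.321]
ee_rot: [3.14, -0.0, 3.14]
force: [-3.8, 5.0, 2.5]
width: 0.0276
gripper_force: 12.0
eef_pos: [0.4846, 0.156, 0.321]
ee_rot: [-3.142, -0.0, 3.14]
force: [-0.9, 0.2, 0.1]
width: 0.0764
gripper_force: 0.0
t: 37.95
eef_pos: [0.485, 0.1563, 0.4425]
wrist [([0.4804, 0.1531, 0.3194], np.float64(2.219))]
scene [([0.4826, 0.156, 0.3181], np.float64(2.189))]
top [([0.4792, 0.1524, 0.3166], np.float64(2.231))]
[[0.5492, 0.0623, 0.1419], [0.5774, 0.062, 0.1382]]
```

```bash
python3 -c "
from h import *;s=get_state();print(s['t'],s['eef_pos'],s['force'],arm.job_done())"
```

```text
the job is handed in; nothing more can be done
38.4 [0.48452266 0.15597975 0.4404701 ] [-0.50024117  0.45170903  0.5061481 ] None
```

Handed in at 38.4 s of 67: the wheel ran free for about 5.9 s and was caught on the run; I then turned it on, let go once at rest to measure the gap, gripped it again for a last 0.95 rad, and let go at rest with the pad about 10 mm above the sole by my estimate (stereo view before that last turn, not re-measured after).

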